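# Open the square touch-latch spice box, letting its flap up under the hand

## Task

Open the small square spice box on the worktop: press down on the middle of the front half of its flap until the touch latch clicks, then keep your fingers on the flap and let it rise gently under them so that it does not fly up. Leave the flap standing open with your hand away, and do not open the long box.

Things in the scene. Friction and masses are not known exactly. Their poses are not given: they have to be found in the camera images.
- square_flap (a joint): Angle (rad) of the SQUARE box's flap: 0 shut, negative pressed in (stop -0.07), positive open. A light wood panel in the box's top, 110 x 110 x 8 mm, hinged at the far rim, free edge to the robot. A spring lifts it, about 2 N at the press point, less as it opens, to rest at about 1.1. Let go it flies up at 5 rad/s; keep below 3.5 (fingers rising at 0.1 m/s or less). Past 0.6 it may be let go.
- square_press (a point): The point to press on the square box's flap: on its top face, midway across, 80 mm from the hinge, 30 mm from the free edge, 84 mm above the worktop. Axes turn with the flap; shut: z up, x level across the flap away from the robot to the hinge, y along the hinge. Hinge axis: 80 mm along +x, 4 mm down. The box is fixed, dark wood, 126 x 126 mm, rim 80 mm high, 4 mm below the flap's top.
- square_latch (a joint): Hidden catch inside the square box (m): below 0.002 while it holds the flap, about 0.01 once it has clicked free. It clicks when the press point is pushed down about 3 mm (some 5 N); the flap's stop comes at 5.6 mm. The flap then rises as the fingers do. It does not catch again.
- long_flap (a joint): Angle (rad) of the flap of the LONG box, 0 shut: it must stay shut. The same kind of fixed box in the same woods with the same latch, 250 mm wide along its hinge, 126 mm deep, 80 mm high. The two boxes stand side by side, left and right, and may change places.

How it is judged:
By the outcome, as a careful person would: the job done as asked, in the order asked, and still so for the second after the job is handed in, with the robot touching nothing.
It also fails if it takes over 38 s, if anything falls off the work surface, if the arm or the gripper's body presses on something with over 40 N, if the wrist force passes 120 N, or if a joint passes its speed limit or range.

## Robot

A 6-joint arm with a two-finger parallel gripper is mounted at the origin on the work surface. World frame = base frame: x ahead of the robot, y to its left, z up, the work surface at z = 0. Lengths are in m, angles in rad, forces in N, time in s.
With the tool pointing down it reaches from about 0.25 to 0.775 m from the base axis. Payload 4 kg.
Tool frame: the origin (TCP) lies midway between the tips of the shut fingers; the grasp point (between the pads) lies behind it (r.tcp_to_grasp is the z of the grasp point in the tool frame, in m); z points along the fingers, y is the direction in which the jaws open and shut (so a half turn about z gives the same grasp; the last joint's range is limited). The gripper opens to 85 mm and grips with 20 to 120 N. Pads are 22 mm wide; open, the fingers measure 114 mm over their backs; the gripper's body (76 mm by 85 mm) begins 54 mm behind the grasp point. The pads swing forward as they close: fully open they stand 13 mm farther back than shut.
Start: joints at [-1.342, 0.087, 1.371, -0, 1.684, -0.103], TCP at [0.179, -0.52, 0.231] pointing down, gripper open.
Joint ranges: [-3.1, 3.1], [-0.76, 2.03], [0.27, 2.55], [-1.08, 4.22], [0.17, 2.65], [-2.57, 2.57]. Speed limits (rad/s): [2.79, 2.79, 3.14, 3.14, 3.14, 3.14].

## Interface

Orientations are given as a unit quaternion [x, y, z, w].
In Python, from plant import r gives the robot as it stands.
- The arm moves only by the tool play_rows, never from a script. Its argument "moves" is a list of rows, each an object with "delta_pos": the shift along the tool's x, y, z in units of 50 mm (1.0 is 50 mm), a list of three; "spin": the turn about the tool's z in degrees; "fingers": the closure, from 0 (fully open) to 1 (shut). A call has exactly 8 rows; each row shifts and turns the commanded pose from where the row before left it, along the tool's axes as they then stand; what a row does not reach is not made up. A row lasts 1/10 s, in which the tool goes at most 50 mm and 8.59 degrees, less where a joint would pass 70% of its speed; a pose out of reach is approached as far as the arm can. A call is refused whole if a number of a shift passes 1 or a number of a turn 8.59, either way. A call with a gripper value outside its range is refused whole. The fingers move at their own pace and stop on an object; the grip force is fixed at half the most. Time passes only in rows, so rows that do not move let the fingers close, or fill a call up. It gives the time, the measured TCP pose, the force and the opening at its end, in the units of the state.
- r.get_obs(): the state, without advancing time (a new reading comes with each control period).
- r.capture(name): name is "scene" or "top"; returns (picture, depth): 400x640x3 uint8, red, green, blue; 400x640 float32, m along the optical axis (not along the pixel's ray), 0 where there is no reading.
- r.camera_model(name): a dict with "intrinsics" (3x3 intrinsics, pixels), "R" (3x3) and "t" (3): a world point X has camera coordinates R X + t. Camera axes: x right, y down, z forward; pixel columns grow to the right and rows downward; lengths in m; the calibration is good to about 2 mm. A picture is of the moment at which its call begins. camera_model takes no time and is no camera call.
- r.job_done(): hands the job in, once; it reports no verdict.
The state is a dict: "time": time; "q": joint angles; "qvel": joint speeds; "effort": joint torques, N m; "position": TCP position; "ee_rot": TCP orientation; "force": force on the tool from outside, world axes, zero at the start; "ft_torque": the same for the moment, N m; "width": opening from 0.0 (shut) to 1.0 (fully open).
Only numpy, scipy, OpenCV 4.12 (cv2) and the standard library are available. Lean on these libraries where they do the work, as an engineer would, in place of code of your own. Each camera call takes 0.05 s, during which the arm holds its last target. There are 200 camera calls.

## Working session

There is one attempt and no reset: what is moved stays moved. The work goes in short steps, Python scripts to look and compute and a tool call to move; the robot and the scene stay as the last step left them, time stands still between calls to the robot, and variables do not carry over. Pictures are saved under pics/ and viewed, about 8 in all and at most 12, crops included, and the job is handed in when it is done.

Besides the shell and the picture viewer there is one more tool, called after ">>>" by a JSON object that holds its "fn" and its "kwargs". play_rows: Moves the arm, as the interface text tells. Its arguments: {"type":"object","properties":{"moves":{"type":"array"}},"required":["moves"]}

```bash
mkdir -p pics; ls; python3 - <<'E'
from plant import r
import cv2,numpy as np
o=r.get_obs();print({k:np.round(o[k],3) for k in o}, r.tcp_to_grasp)
for n in("top","scene"):
    p,d=r.capture(n);cv2.imwrite(f"pics/{n}1.png",p[:,:,::-1]);np.savez(f"{n}1.npz",p=p,d=d)
    m=r.camera_model(n);print(n,{k:np.round(m[k],3).tolist() for k in m})
a=cv2.imread("pics/top1.png");b=cv2.imread("pics/scene1.png")
E
```

```text
pics
{'time': np.float64(0.0), 'q': array([-1.342,  0.088,  1.372, -0.   ,  1.684, -0.103]), 'qvel': array([-0.   ,  0.001,  0.   ,  0.001, -0.   ,  0.   ]), 'effort': array([-0.0000e+00, -3.5186e+01, -3.1328e+01, -0.0000e+00,  1.1000e-02,
       -0.0000e+00]), 'position': array([ 0.179, -0.52 ,  0.23 ]), 'ee_rot': array([ 0.986,  0.165, -0.   , -0.001]), 'force': array([0.306, 0.96 , 0.612]), 'ft_torque': array([0.033, 0.013, 0.039]), 'width': np.float64(1.001)} -0.0187
top {'intrinsics': [[499.279, 0.0, 318.136], [0.0, 499.279, 201.574], [0.0, 0.0, 1.0]], 'R': [[-0.026, -1.0, -0.01], [-0.985, 0.027, -0.17], [0.17, 0.005, -0.985]], 't': [0.019, 0.559, 1.09]}
scene {'intrinsics': [[432.967, 0.0, 317.429], [0.0, 432.967, 197.45], [0.0, 0.0, 1.0]], 'R': [[0.064, 0.998, -0.016], [0.793, -0.061, -0.606], [-0.606, 0.026, -0.795]], 't': [-0.041, -0.385, 1.367]}
```

View pics/top1.png

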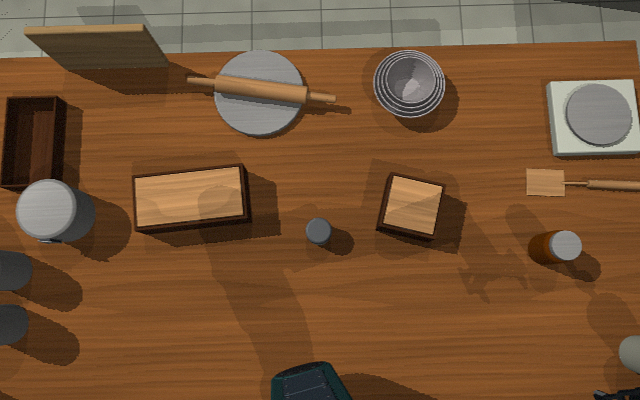

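View pics/scene1.png

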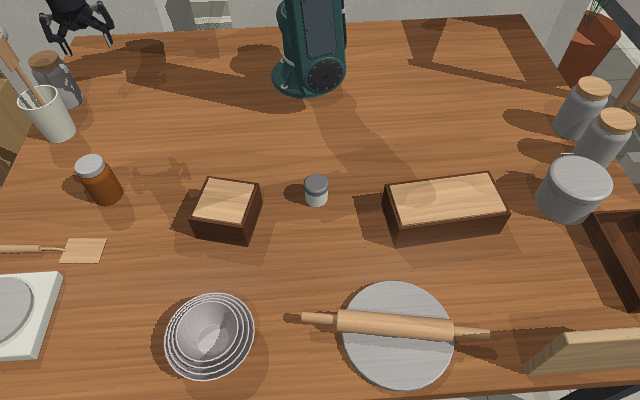

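The top view shows the square box's light flap at about (413,205) with the long box at (190,198). In the scene view the square box is at (228,205). Next I measure the square flap's corners in both views.

```bash
cat > h.py <<'E'
import cv2,numpy as np
from plant import r
def cast(n,uv,z):
    m=r.camera_model(n);K,R,t=(np.array(m[k]) for k in("intrinsics","R","t"))
    c=-R.T@t;d=(R.T@np.linalg.inv(K)@np.c_[uv,np.ones(len(uv))].T).T
    return c+d*((z-c[2])/d[:,2])[:,None]
E
python3 - <<'E'
from h import *
for n,(x0,y0,x1,y1) in {"top":(370,160,455,250),"scene":(180,165,275,250)}.items():
    f=np.load(n+"1.npz");p=f["p"][y0:y1,x0:x1];d=f["d"]
    cen=(413,205) if n=="top" else (228,203)
    print(n,"centre colour",f["p"][cen[1],cen[0]],"depth",d[cen[1],cen[0]])
    m=r.camera_model(n);K,R,t=(np.array(m[k]) for k in("intrinsics","R","t"))
    print("depth pt",R.T@(d[cen[1],cen[0]]*np.linalg.inv(K)@[*cen,1]-t))
    lab=((p[:,:,1]>110)).astype(np.uint8)
    c=max(cv2.findContours(lab,0,1)[0],key=cv2.contourArea)
    h=cv2.approxPolyDP(c,6,True)
    rr=cv2.minAreaRect(c)
    q=h[:,0]+[x0,y0]; print(q.tolist(),cv2.contourArea(c))
    w=cast(n,c[:,0]+[x0,y0],.084); b=cv2.minAreaRect((w[:,:2]*1000).astype(np.float32));print("rect mm",b)
    W=cast(n,q,.084);print(np.round(W,4).tolist(),np.round(np.linalg.norm(W-np.roll(W,1,0),axis=1),4))
E
```

```text
top centre colour [158 116  76] depth 1.0948969
depth pt [ 0.53945121 -0.20340873  0.08711108]
[[394, 176], [384, 222], [432, 233], [441, 187]] 2274.5
rect mm ((541.8123779296875, -203.5618438720703), (109.19175720214844, 108.23027038574219), 74.94945526123047)
[[0.6063, -0.1656, 0.084], [0.504, -0.1385, 0.084], [0.4771, -0.2417, 0.084], [0.5786, -0.2681, 0.084]] [0.1062 0.1058 0.1066 0.1048]
scene centre colour [204 169 128] depth 0.96292615
depth pt [ 0.54971819 -0.1919333   0.08288178]
[[209, 178], [192, 215], [240, 224], [253, 184]] 1855.0
rect mm ((541.1198120117188, -201.86749267578125), (111.17738342285156, 112.04393005371094), 75.09122467041016)
[[0.4743, -0.2403, 0.084], [0.5774, -0.2682, 0.084], [0.6089, -0.1625, 0.084], [0.5003, -0.1376, 0.084]] [0.106  0.1068 0.1103 0.1115]
```

>>> {"fn": "play_rows", "kwargs": {"moves": [{"delta_pos":[0,0,0],"spin":8.5,"fingers":1},{"delta_pos":[0,0,0],"spin":8.5,"fingers":1},{"delta_pos":[0,0,0],"spin":8.5,"fingers":1},{"delta_pos":[0,0,0],"spin":8.5,"fingers":1},{"delta_pos":[0.3,-0.5,0],"spin":0,"fingers":1},{"delta_pos":[0.3,-0.5,0],"spin":0,"fingers":1},{"delta_pos":[0.3,-0.5,0],"spin":0,"fingers":1},{"delta_pos":[0.3,-0.5,0],"spin":0,"fingers":1}]}}

```text
time: 0.9
position: [0.2635, -0.4379, 0.2307]
ee_rot: [0.991, -0.131, -0.0, -0.0]
force: [-0.9, 0.1, 0.5]
width: 0.001
```

>>> {"fn": "play_rows", "kwargs": {"moves": [{"delta_pos":[0.3,-0.5,0],"spin":0,"fingers":1},{"delta_pos":[0.3,-0.5,0],"spin":0,"fingers":1},{"delta_pos":[0.3,-0.5,0],"spin":0,"fingers":1},{"delta_pos":[0.3,-0.5,0],"spin":0,"fingers":1},{"delta_pos":[0.3,-0.5,0],"spin":0,"fingers":1},{"delta_pos":[0.3,-0.5,0.2],"spin":0,"fingers":1},{"delta_pos":[0.3,-0.5,0.4],"spin":0,"fingers":1},{"delta_pos":[0.3,-0.5,0.4],"spin":0,"fingers":1}]}}

```text
time: 1.7
position: [0.4314, -0.2759, 0.1807]
ee_rot: [0.991, -0.13, 0.0, 0.0]
force: [-0.1, 0.1, 0.0]
width: -0.003
```

>>> {"fn": "play_rows", "kwargs": {"moves": [{"delta_pos":[0.3,-0.5,0],"spin":0,"fingers":1},{"delta_pos":[0.3,-0.5,0],"spin":0,"fingers":1},{"delta_pos":[0.3,-0.5,0.2],"spin":0,"fingers":1},{"delta_pos":[0.3,-0.4,0.4],"spin":0,"fingers":1},{"delta_pos":[0.05,-0.1,0.4],"spin":0,"fingers":1},{"delta_pos":[0,0,0.3],"spin":0,"fingers":1},{"delta_pos":[0,0,0.2],"spin":0,"fingers":1},{"delta_pos":[0,0,0],"spin":0,"fingers":1}]}}

```text
time: 2.5
position: [0.5153, -0.1963, 0.1043]
ee_rot: [0.991, -0.131, -0.002, -0.001]
force: [-0.4, -0.9, 0.1]
width: 0.0
```

```bash
python3 - <<'E'
from h import *
o=r.get_obs();print(o["position"],o["force"],o["q"])
for i,n in enumerate(("top","scene")):
    p,d=r.capture(n);x,y=((340,120),(150,110))[i]
    c=cv2.resize(p[y:y+150,x:x+150,::-1],(400,400),interpolation=2)
    S=c if i==0 else np.hstack([S,c])
cv2.imwrite("pics/near.png",S)
E
```

```text
[ 0.51534517 -0.19631626  0.10427751] [-0.40738708 -0.90377095  0.13694318] [-4.66593768e-01  1.52597285e-01  1.55372953e+00 -3.25534629e-04
  1.43924110e+00  1.36670403e+00]
```

View pics/near.png

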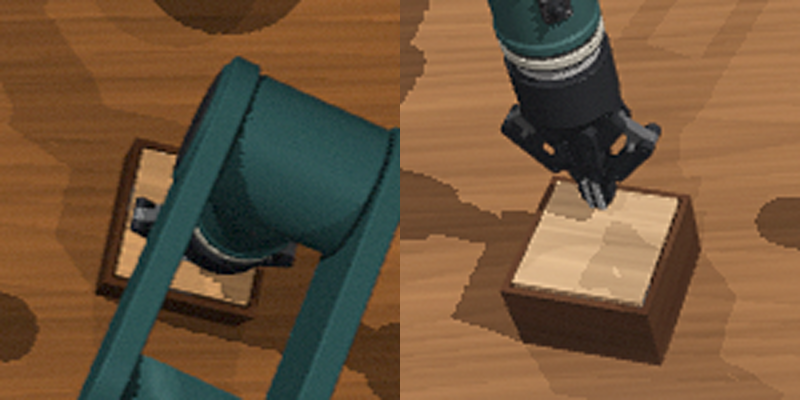

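The closed fingertips, at about (600,207) in the right crop, are over the middle of the flap's front half. That agrees with the measurement. Next I lower to just above the flap.

>>> {"fn": "play_rows", "kwargs": {"moves": [{"delta_pos":[0.04,0,0.1],"spin":0,"fingers":1},{"delta_pos":[0,0,0.1],"spin":0,"fingers":1},{"delta_pos":[0,0,0.06],"spin":0,"fingers":1},{"delta_pos":[0,0,0.04],"spin":0,"fingers":1},{"delta_pos":[0,0,0.02],"spin":0,"fingers":1},{"delta_pos":[0,0,0.02],"spin":0,"fingers":1},{"delta_pos":[0,0,0],"spin":0,"fingers":1},{"delta_pos":[0,0,0],"spin":0,"fingers":1}]}}

```text
time: 3.4
position: [0.5189, -0.1969, 0.0894]
ee_rot: [0.991, -0.13, 0.0, 0.0]
force: [0.7, 1.0, 0.5]
width: -0.002
```

>>> {"fn": "play_rows", "kwargs": {"moves": [{"delta_pos":[0,0,0.02],"spin":0,"fingers":1},{"delta_pos":[0,0,0.02],"spin":0,"fingers":1},{"delta_pos":[0,0,0.02],"spin":0,"fingers":1},{"delta_pos":[0,0,0.02],"spin":0,"fingers":1},{"delta_pos":[0,0,0],"spin":0,"fingers":1},{"delta_pos":[0,0,0],"spin":0,"fingers":1},{"delta_pos":[0,0,0],"spin":0,"fingers":1},{"delta_pos":[0,0,0],"spin":0,"fingers":1}]}}

```text
time: 4.2
position: [0.5188, -0.1969, 0.0854]
ee_rot: [0.991, -0.13, 0.0, 0.0]
force: [0.1, 0.5, 0.3]
width: -0.002
```

>>> {"fn": "play_rows", "kwargs": {"moves": [{"delta_pos":[0,0,0.02],"spin":0,"fingers":1},{"delta_pos":[0,0,0.02],"spin":0,"fingers":1},{"delta_pos":[0,0,0.01],"spin":0,"fingers":1},{"delta_pos":[0,0,0.01],"spin":0,"fingers":1},{"delta_pos":[0,0,0],"spin":0,"fingers":1},{"delta_pos":[0,0,0],"spin":0,"fingers":1},{"delta_pos":[0,0,0],"spin":0,"fingers":1},{"delta_pos":[0,0,0],"spin":0,"fingers":1}]}}

```text
time: 5.0
position: [0.5189, -0.1969, 0.0824]
ee_rot: [0.991, -0.13, 0.0, 0.0]
force: [-0.9, 0.1, 3.9]
width: 0.003
```

>>> {"fn": "play_rows", "kwargs": {"moves": [{"delta_pos":[0,0,0.01],"spin":0,"fingers":1},{"delta_pos":[0,0,0.01],"spin":0,"fingers":1},{"delta_pos":[0,0,0.01],"spin":0,"fingers":1},{"delta_pos":[0,0,0],"spin":0,"fingers":1},{"delta_pos":[0,0,0],"spin":0,"fingers":1},{"delta_pos":[0,0,0],"spin":0,"fingers":1},{"delta_pos":[0,0,0],"spin":0,"fingers":1},{"delta_pos":[0,0,0],"spin":0,"fingers":1}]}}

```text
time: 5.8
position: [0.5188, -0.1969, 0.0809]
ee_rot: [0.991, -0.13, 0.0, 0.0]
force: [0.3, 0.1, 2.0]
width: 0.001
```

>>> {"fn": "play_rows", "kwargs": {"moves": [{"delta_pos":[0,0,0.01],"spin":0,"fingers":1},{"delta_pos":[0,0,0.01],"spin":0,"fingers":1},{"delta_pos":[0,0,0.01],"spin":0,"fingers":1},{"delta_pos":[0,0,0],"spin":0,"fingers":1},{"delta_pos":[0,0,0],"spin":0,"fingers":1},{"delta_pos":[0,0,0],"spin":0,"fingers":1},{"delta_pos":[0,0,0],"spin":0,"fingers":1},{"delta_pos":[0,0,0],"spin":0,"fingers":1}]}}

```text
time: 6.6
position: [0.5188, -0.1969, 0.0793]
ee_rot: [0.991, -0.13, 0.0, 0.0]
force: [-0.0, -0.6, 2.6]
width: -0.0
```

The reaction dropped from 3.9 to 2.0 N as I passed about 3 mm of travel, so the latch has clicked. I now raise the fingers at about 0.04 m/s along the flap's arc.

>>> {"fn": "play_rows", "kwargs": {"moves": [{"delta_pos":[0,0,-0.04],"spin":0,"fingers":1},{"delta_pos":[0,0,-0.08],"spin":0,"fingers":1},{"delta_pos":[0.01,0,-0.08],"spin":0,"fingers":1},{"delta_pos":[0.01,0,-0.08],"spin":0,"fingers":1},{"delta_pos":[0.015,0,-0.08],"spin":0,"fingers":1},{"delta_pos":[0.02,0,-0.08],"spin":0,"fingers":1},{"delta_pos":[0.02,0,-0.08],"spin":0,"fingers":1},{"delta_pos":[0.025,0,-0.08],"spin":0,"fingers":1}]}}

```text
time: 7.4
position: [0.5238, -0.1982, 0.1096]
ee_rot: [0.991, -0.13, 0.0, 0.0]
force: [1.8, 0.0, 0.7]
width: 0.002
```

```bash
python3 - <<'E'
from h import *
o=r.get_obs();print(o["position"],o["force"])
p,d=r.capture("scene");np.savez("s3.npz",p=p,d=d);cv2.imwrite("pics/open1.png",cv2.resize(p[100:250,150:300,::-1],(450,450),interpolation=2))
E
```

```text
[ 0.52384589 -0.19820418  0.1095967 ] [1.81539374 0.00440911 0.66521123]
```

View pics/open1.png

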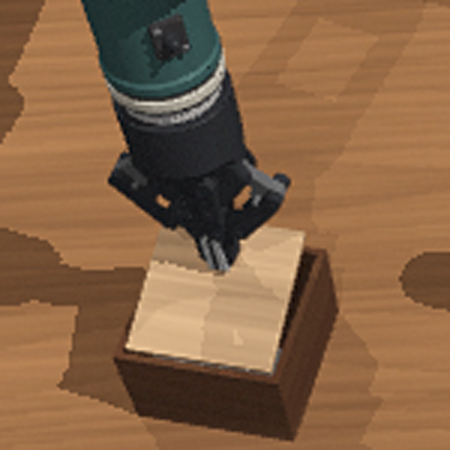

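The picture shows the flap raised under the fingertips, which are at about (218,265), with the box open at its near edge. I continue along the arc.

>>> {"fn": "play_rows", "kwargs": {"moves": [{"delta_pos":[0.03,0,-0.08],"spin":0,"fingers":1},{"delta_pos":[0.035,0,-0.08],"spin":0,"fingers":1},{"delta_pos":[0.04,0,-0.08],"spin":0,"fingers":1},{"delta_pos":[0.045,0,-0.08],"spin":0,"fingers":1},{"delta_pos":[0.05,0,-0.08],"spin":0,"fingers":1},{"delta_pos":[0.055,0,-0.08],"spin":0,"fingers":1},{"delta_pos":[0.06,0,-0.08],"spin":0,"fingers":1},{"delta_pos":[0.07,0,-0.08],"spin":0,"fingers":1}]}}

```text
time: 8.25
position: [0.5423, -0.2032, 0.1415]
ee_rot: [0.991, -0.13, -0.0, -0.0]
force: [1.0, 0.4, 0.2]
width: -0.002
```

>>> {"fn": "play_rows", "kwargs": {"moves": [{"delta_pos":[0.08,0,-0.08],"spin":0,"fingers":1},{"delta_pos":[0.08,0,-0.08],"spin":0,"fingers":1},{"delta_pos":[0.09,0,-0.08],"spin":0,"fingers":1},{"delta_pos":[0.1,0,-0.08],"spin":0,"fingers":1},{"delta_pos":[0.1,0,-0.08],"spin":0,"fingers":1},{"delta_pos":[0.1,0,-0.1],"spin":0,"fingers":1},{"delta_pos":[0.1,0,-0.2],"spin":0,"fingers":1},{"delta_pos":[0.1,0,-0.2],"spin":0,"fingers":1}]}}

```text
time: 9.05
position: [0.5788, -0.213, 0.1871]
ee_rot: [0.991, -0.13, -0.0, 0.0]
force: [0.0, -0.7, 1.5]
width: -0.004
```

>>> {"fn": "play_rows", "kwargs": {"moves": [{"delta_pos":[0.1,0,-0.3],"spin":0,"fingers":1},{"delta_pos":[0,0,-0.4],"spin":0,"fingers":1},{"delta_pos":[0,0,-0.4],"spin":0,"fingers":1},{"delta_pos":[0,0,-0.4],"spin":0,"fingers":1},{"delta_pos":[0,0,-0.4],"spin":0,"fingers":1},{"delta_pos":[0,0,-0.3],"spin":0,"fingers":1},{"delta_pos":[0,0,0],"spin":0,"fingers":1},{"delta_pos":[0,0,0],"spin":0,"fingers":1}]}}

```text
time: 9.85
position: [0.5835, -0.2142, 0.2968]
ee_rot: [0.991, -0.13, 0.001, 0.0]
force: [-0.7, 0.4, -0.3]
width: -0.001
```

```bash
python3 - <<'E'
from h import *
o=r.get_obs();print(o["position"],o["force"],o["time"])
p,d=r.capture("scene");cv2.imwrite("pics/open2.png",p[:,:,::-1])
E
```

```text
[ 0.58349269 -0.21419149  0.29682261] [-0.68978869  0.36143748 -0.34643007] 9.85
```

View pics/open2.png

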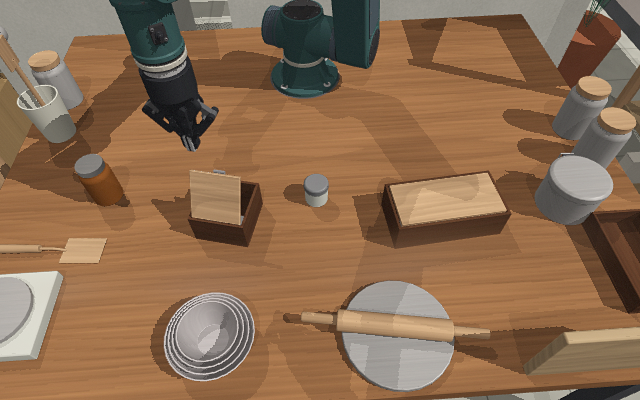

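The square flap is standing open at about (215,197). The hand is well above it, and the long box at (447,200) is shut.

```bash
python3 -c "
from plant import r
print(r.job_done(), r.get_obs()['force'])"
```

```text
the job is handed in; nothing more can be done
the job is handed in; nothing more can be done
```

The square spice box is open with its flap standing, the long box is still shut, and the job was handed in at about 10 s of robot time.

- **Locating:** I found the flap's centre from both cameras; they agreed to about 2 mm, and the measured flap was 108–112 mm across against the given 110 mm.
- **Press:** I pressed the middle of the front half with shut fingers. The force rose to 3.9 N, then fell to 2.0 N at about 3 mm of travel, which I took as the latch click; I pressed about 1.5 mm further before rising. The latch itself can't be read directly.
- **Rise:** I let the flap up at about 0.04 m/s under the fingers to an estimated 0.7 rad, then drew the fingers up and away. I worked out the flap angle and speed from the hand's path and did not measure them. One picture part-way showed the flap still under the fingertips.
- **Last checks:** The final picture shows the flap standing open and the long box shut. The hand was about 0.3 m above the worktop, and the wrist force was within its noise. No check failed or disagreed; the force reading after hand-in was not available.

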